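Shim the raised foot of a fan-shaft bearing

ROBOT

A 6-joint arm with a two-finger parallel gripper is mounted at the origin on the work surface. World frame = base frame: x ahead of the robot, y to its left, z up, the work surface at z = 0. Lengths are in mm, angles in rad, forces in N, time in s.
With the tool pointing down it reaches from about 400 to 925 mm from the base axis. Payload 12.5 kg.
Tool frame: the origin (TCP) lies midway between the tips of the shut fingers; the grasp point (between the pads) lies 19 mm behind it (env.pinch_z is the z of the grasp point in the tool frame, in mm); z points along the fingers, y is the line along which they close (so a half turn about z gives the same grasp; the last joint's range is limited). The gripper opens to 95 mm and grips with 3 to 60 N. Pads are 20 mm wide; open, the fingers measure 119 mm over their backs; the gripper's body (75 mm by 180 mm) begins 59 mm behind the grasp point.
Start: joints at [-1.276, 0.491, 1.559, -0, 1.092, -0.106], TCP at [243.871, -575.477, 214.661] pointing down, gripper open.
Joint ranges: [-3.1, 3.1], [-0.84, 2.19], [0.05, 2.79], [-1.13, 4.28], [0.06, 2.93], [-2.69, 2.69]. Speed limits (rad/s): [2.22, 2.22, 2.79, 3.14, 3.14, 3.14].

INTERFACE

Orientations are given as [roll, pitch, yaw] about the fixed x, y, z axes, in that order (R = Rz(yaw) Ry(pitch) Rx(roll)).
In Python, from cell import env, eyes gives the robot as it stands.
- The arm moves only by the shell command python3 -m inch 'ROWS'. ROWS is JSON, a list of rows, each a list of 3 entries, a list of its own where there are three numbers: the shift along the tool's x, y, z in units of 60 mm (1.0 is 60 mm), then the turn about the tool's z in units of 5 degrees (1.0 is 5 degrees), then the closure, from -1 (fully open) to 1 (shut). In form: [[[tx, ty, tz], turn, claw], ...]. A call has exactly 10 rows; each row shifts and turns the commanded pose from where the row before left it, along the tool's axes as they then stand; what a row does not reach is not made up. A row lasts 1/8 s, in which the tool goes at most 62.5 mm and 10.7 degrees, less where a joint would pass 70% of its speed; a pose out of reach is approached as far as the arm can. A call is refused whole if a number of a shift passes 1 or a number of a turn 1, either way. A call with a gripper value outside its range is refused whole. The fingers move at their own pace and stop on an object; the grip force is fixed at half the most. Time passes only in rows, so rows that do not move let the fingers close, or fill a call up. It gives the time, the measured TCP pose, the force, the opening and the grip force at its end, in the units of the state.
- env.state(): the state, without advancing time (a new reading comes with each control period).
- eyes.read_camera(name): name is "scene" or "top"; returns a dict with "pixels" (384x512x3 uint8, red, green, blue), "fx", "fy", "cx", "cy" (pixels), "extrinsics" (4x4, takes a point from world to camera coordinates). Camera axes: x right, y down, z forward; pixel columns grow to the right and rows downward; lengths in mm; the calibration is good to about 2 mm. A picture is of the moment at which its call begins. There is no depth.
- env.job_done(): hands the job in; it is judged then, once.
Trained networks look in a picture, given as the dict that the camera call returned (one of the last four; its "shot" number tells which), for a name from the list of things; names that differ only in an ending like _2 or _b are one class to them, and where a whole thing is asked for, a point or a joint stands for the part that bears it (a point fixed in the world has none). Each returns a list of dicts, best first, with "score" (0 to 1); they miss things now and then, are a little off and sometimes report something else, mostly with a low value. They report only what shows in the picture. A call takes as long as a camera call. They do not tell look-alikes from the thing itself.
- eyes.boxes_of(name, picture): "centre" ([row, column] in pixels, amid what is visible of it).
- eyes.cut_out(name, picture): "mask" (384x512 bool, what is visible of it) and "centre" ([row, column] in pixels, amid what is visible of it).
- eyes.spot_point(name, picture): "centre" ([row, column] in pixels: a listed point, or the origin of a listed thing).
The state is a dict: "t": time; "joints": joint angles; "qvel": joint speeds; "tau": joint torques, N m; "eef_pos": TCP position; "tcp_rot": TCP orientation; "ft_force": force on the tool from outside, world axes, zero at the start; "moment": the same for the moment, N m; "opening": opening from 0.0 (shut) to 1.0 (fully open); "grip_force": force on a finger pad.
Only numpy, scipy, OpenCV 4.12 (cv2) and the standard library are available. Lean on these libraries where they do the work, as an engineer would, in place of code of your own. Each camera call takes 0.05 s, during which the arm holds its last target. There are 200 camera calls.

TASK

A thin slotted steel shim lies flat on the workbench, too thin to get a proper hold of there: press on it lightly and slide it to the right-hand edge of the bench until its tab overhangs, the rest still lying flat on the bench, and pick it up by the tab. Then slide it, slot first, under the empty foot of the raised pillow block, fully home with the stud at the bottom of the slot, and leave it lying there. Do not press hard, force it or knock the bearings, and leave the other things on the bench where they are.

Things in the scene. Friction and masses are not known exactly. Their poses are not given: they have to be found in the camera images.
- shim: Loose slotted shim, bare steel, 3 mm thick, 110 mm long, about 100 g, lying flat, tab roughly towards the right-hand edge. Origin: mid-length and mid-width, underside (centre of mass within 3 mm of it). x axis along it towards the tab, z up. Tab x +17..+55 mm, 30 wide; body x -55..+17 mm, 50 wide; open slot 17 mm wide from the nose, x -55..-21 mm. Friction varies.
- shim_tab (a point): Centre of the shim's tab, where to grip it across its 30 mm width: 36 mm from the shim's origin towards the tab end, on the underside.
- shim_neck (a point): Point on the tab 24 mm from the shim's origin towards the tab end (31 mm in from the tab's end), underside. Once it is beyond the bench edge, fingers 22 mm wide can pass down beside the tab. The shim tips off once more than about 52 mm of it overhangs.
- shim_seat (a point): Point on the centre line of the slot, 27 mm from the shim's origin towards the nose, on the underside: the stud's axis passes through it when the stud touches the bottom of the slot.
- bench_edge (a point): Point on the upper right-hand edge of the bench; the edge is straight, along world x at this y; beyond it (towards -y) is only the drop to the floor. The bench top is level at this height, 40 mm thick; nothing juts out beyond it near the top. A light press of 10 to 20 N on the shim carries it along with the fingertips; pressed lighter it may slip, over 40 N mars the bench.
- fan_set: Fixed bedplate 201 mm (its x) by 360 mm (its y), top flat, 50 mm above the bench, with a 25 mm shaft along its y, 97 mm above the bench, and a 90 mm pulley mid-shaft. Origin: centre of its underside. Its x axis points to the robot's right (world -y, turned up to 12 degrees). The right-hand edge is 100.5 mm along x; beyond it the space is free down to the bench.
- block_raised: Fixed cast pillow block, 165 mm (its x) by 48 mm, 90 mm high, at the near or far end of the bedplate (which varies), wedged up so that its feet, 15 mm thick, stand 5 mm above the bedplate; nuts backed off, no shim under its right-hand foot. Origin: on the bedplate's top below its centre; x axis as the bedplate's. The round housing reaches 41 mm along x either side.
- stud (a point): Axis of the fixed 12 mm upright stud of the raised block's empty right-hand foot, at the bedplate's top: 60.5 mm from the block's centre along x, 40 mm from the bedplate's right-hand edge; it ends 48 mm above the bedplate. Axes as the block's: the shim slides in along -x, its tab towards +x.
- foot_end (a point): Middle of the lower edge of the outer end of that foot: 22 mm from the stud along x, 5 mm above the bedplate. With the shim home, its nose is 28 mm past the stud and its tab hangs out beyond the bedplate's edge. The shim may tilt a little in the grip; it is easily pushed in with a few newtons, and more than 20 N against foot or stud is forcing it.
- block_done: The other, finished pillow block, alike but standing 2 mm lower, clamped down on its shims; the tab of an identical fitted shim sticks out under its right-hand foot. Fixed. Origin and axes as for the raised block.
- wrench: Bystander: steel wrench, 190 mm long, lying on the bench. Leave it.
- grease_tin: Bystander: grease tin, 74 mm diameter, 100 mm high. Leave it.
Not all that is in view belongs to the job. There is more than one size of the shim; the one meant has the size given above.

How it is judged:
By the outcome, as a careful person would: the job done as asked, in the order asked, and still so for the second after the job is handed in, with the robot touching nothing.
It also fails if it takes over 72 s, if anything falls off the work surface, if the arm or the gripper's body presses on something with over 40 N, if the wrist force passes 120 N, or if a joint passes its speed limit or range.

## Working session

There is one attempt and no reset: what is moved stays moved. The work goes in short steps, Python scripts to look and compute and a shell command to move; the robot and the scene stay as the last step left them, time stands still between calls to the robot, and variables do not carry over. Pictures are saved under pics/ and viewed, at most 10 in all, crops included, and the job is handed in when it is done.

```bash
mkdir -p pics; ls
cat > h.py <<'E'
import numpy as np, cv2
from cell import env, eyes
def ray(p,rc):
    E=np.array(p["extrinsics"]);R,t=E[:3,:3],E[:3,3]
    d=R.T@np.array([(rc[1]-p["cx"])/p["fx"],(rc[0]-p["cy"])/p["fy"],1]);return -R.T@t,d
def atz(p,rc,z):
    o,d=ray(p,rc);return o+d*(z-o[2])/d[2]
def tri(obs):
    A=np.zeros((3,3));b=np.zeros(3)
    for p,rc in obs:
        o,d=ray(p,rc);d=d/np.linalg.norm(d);M=np.eye(3)-np.outer(d,d);A+=M;b+=M@o
    return np.linalg.solve(A,b)
def proj(p,X):
    E=np.array(p["extrinsics"]);c=E[:3,:3]@np.array(X)+E[:3,3]
    return np.array([p["cy"]+p["fy"]*c[1]/c[2],p["cx"]+p["fx"]*c[0]/c[2]])
E
cat > a.py <<'E'
from h import *
np.set_printoptions(precision=1,suppress=True)
P={n:eyes.read_camera(n) for n in("scene","top")}
for n,p in P.items():
    cv2.imwrite(f"pics/{n}0.png",p["pixels"][:,:,::-1]); print(n,ray(p,[192,256])[0],p["fx"])
for k in "shim shim_tab shim_neck shim_seat bench_edge fan_set block_raised stud foot_end block_done wrench grease_tin".split():
    r={n:eyes.spot_point(k,p) for n,p in P.items()}
    for n in r: print(k,n,[(round(d["score"],2),np.round(d["centre"],1).tolist(),atz(P[n],d["centre"],0)) for d in r[n][:3]])
    if r["scene"] and r["top"]: print("   tri",tri([(P[n],r[n][0]["centre"]) for n in r]))
print(env.state(),env.pinch_z)
E
python3 a.py
```

```text
pics
scene [1406.4  254.6  682.8] 493.90104452746533
top [ 469.1   67.4 1011.3] 407.5227570622543
shim scene [(0.95, [196.0, 199.2], array([ 490.3, -119.7,    0. ])), (0.64, [215.2, 253.3], array([531.4,  25.8,   0. ])), (0.56, [242.8, 161.7], array([ 674.3, -136.9,    0. ]))]
shim top [(0.77, [208.3, 318.3], array([ 490.6, -122.1,    0. ])), (0.55, [193.5, 257.8], array([527.3,  28.4,   0. ]))]
   tri [ 490.3 -120.9   -0. ]
shim_tab scene [(0.74, [262.1, 153.8], array([ 733.9, -128.1,    0. ])), (0.66, [213.6, 243.6], array([531.1,   2.7,   0. ])), (0.63, [187.2, 186.4], array([ 462.5, -163.1,    0. ]))]
shim_tab top [(0.72, [113.1, 315.5], array([ 731.2, -118. ,    0. ])), (0.69, [214.6, 330.8], array([ 474.9, -153. ,    0. ])), (0.52, [194.6, 268.4], array([524.6,   2. ,   0. ]))]
   tri [ 733.1 -123.1   -0.6]
shim_neck scene [(0.68, [190.8, 189.2], array([ 475.6, -150.8,    0. ])), (0.56, [252.4, 155.6], array([ 705.8, -136.7,    0. ])), (0.46, [214.2, 245.9], array([532. ,   8.5,   0. ]))]
shim_neck top [(0.91, [117.5, 320.2], array([ 720. , -129.8,    0. ])), (0.9, [209.9, 326.
[... 1399 characters left out ...]
5. ,   0. ])), (0.29, [158.1, 134.3], array([615.2, 335.7,   0. ]))]
   tri [415.   13.5 -12. ]
grease_tin scene [(0.88, [267.2, 241.9], array([704. ,  47.7,   0. ])), (0.27, [230.8, 388.3], array([510.7, 329.5,   0. ]))]
grease_tin top [(0.89, [126.1, 251.9], array([697.2,  43. ,   0. ]))]
   tri [698.2  44.4  -5.9]
{'t': 1.3, 'joints': array([-1.3,  0.5,  1.6,  0. ,  1.1, -0.1]), 'qvel': array([-0., -0., -0.,  0., -0., -0.]), 'tau': array([  0. , -61.2, -25.8,   0.1,   0. ,   0. ]), 'eef_pos': array([ 243.9, -575.5,  214.6]), 'tcp_rot': array([ 3.1, -0. ,  0.4]), 'ft_force': array([ 0.2, -0.4, -0.5]), 'moment': array([0. , 0. , 0.1]), 'grip_force': 0.0, 'opening': 0.9981968686332453} -18.8
```

Run:
```python
import cv2
a=cv2.imread("pics/top0.png")[80:280,90:400];cv2.imwrite("pics/top0c.png",cv2.resize(a,(775,500),interpolation=cv2.INTER_CUBIC))
a=cv2.imread("pics/scene0.png")[150:310,110:430];cv2.imwrite("pics/scene0c.png",cv2.resize(a,(800,400),interpolation=cv2.INTER_CUBIC))
```

```text
(no output)
```

View pics/top0c.png

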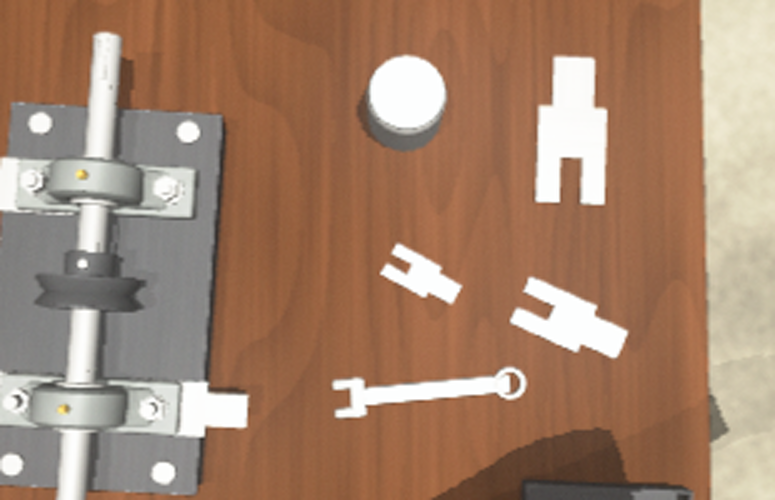

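View pics/scene0c.png

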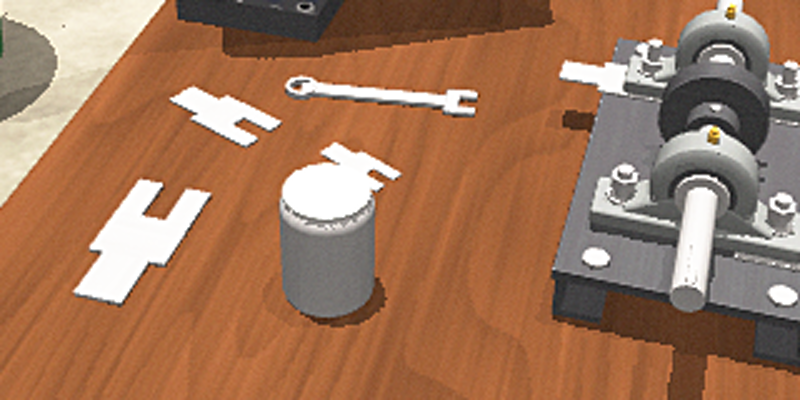

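The shim wanted is the middle one (110 mm) at top pixel (208,318). The large one at (132,318) and the small one at (193,258) are look-alikes. The far block at (157,131) is raised and has no shim under its right foot. I'll refine these positions next.

```bash
cat > shim.py <<'E'
from h import *
from scipy.optimize import least_squares
poly=np.array([[-55,-25],[-55,-8.5],[-21,-8.5],[-21,8.5],[-55,8.5],[-55,25],[17,25],[17,15],[55,15],[55,-15],[17,-15],[17,-25]],float)
def fit(p,near,z=3,yaw=None):
    # mask nearest to 'near' -> template fit in plane z
    best=None
    for d in eyes.cut_out("shim",p):
        c=atz(p,d["centre"],z)[:2]
        if best is None or np.linalg.norm(c-near)<best[0]: best=(np.linalg.norm(c-near),d["mask"],d["score"])
    m=best[1].astype(np.uint8)
    k=max(cv2.findContours(m,cv2.RETR_EXTERNAL,cv2.CHAIN_APPROX_NONE)[0],key=cv2.contourArea)[:,0]
    # half-pixel outward bias ignored via signed distance offset
    W=np.array([atz(p,[v,u],z)[:2] for u,v in k])
    def res(q):
        c,s=np.cos(q[2]),np.sin(q[2]);L=(W-q[:2])@np.array([[c,-s],[s,c]])
        return np.array([cv2.pointPolygonTest(poly.astype(np.float32),(float(a),float(b)),True) for a,b in L])-1.0
    best2=None
    for y in ([yaw] if yaw is not None else np.radians(np.arange(-150,-30,10))):
        r=least_squares(res,[*W.mean(0),y],loss="soft_l1",diff_step=1e-3)
        if best2 is None or r.cost<best2.cost: best2=r
    rms=np.sqrt(np.mean(best2.fun**2))
    return np.array([best2.x[0],best2.x[1],np.degrees(best2.x[2])]),rms,best[2]
E
cat > b.py <<'E'
from shim import *
np.set_printoptions(precision=2,suppress=True)
P={n:eyes.read_camera(n) for n in("scene","top")}
for n,p in P.items(): print(n,fit(p,np.array([490,-121])))
p=P["top"]
for k,z in [("fan_set",0),("block_raised",50),("stud",50),("foot_end",55),("block_done",50)]:
    for d in eyes.spot_point(k,p)[:1]: print(k,atz(p,d["centre"],z))
d=eyes.cut_out("fan_set",p)
for e in d[:1]:
    m=e["mask"].astype(np.uint8); print(e["score"],m.sum())
    # right edge at z=50: last mask column per row, robust line
    pts=[]
    for r in range(384):
        c=np.where(m[r])[0]
        if len(c): pts.append(atz(p,[r,c.max()+.5],50)[:2])
    pts=np.array(pts); print(pts[::6])
s=env.state(); print(s["tcp_rot"],s["eef_pos"])
E
python3 b.py
```

```text
scene (array([ 491.51, -120.22, -115.36]), np.float64(2.157596886007972), 0.92)
top (array([ 489.55, -121.45, -115.23]), np.float64(1.4706922066952972), 0.96)
fan_set [514.17 330.42   0.  ]
stud [612.93 265.56  50.  ]
foot_end [616.05 241.57  55.  ]
block_done [409.45 340.07  50.  ]
0.57 10374
[[765.08 327.67]
 [750.51 315.47]
 [735.91 315.17]
 [721.32 317.25]
 [706.78 316.95]
 [692.27 316.66]
 [678.19 216.8 ]
 [663.73 214.24]
 [649.28 214.06]
 [634.86 216.25]
 [620.49 216.07]
 [606.13 218.25]
 [591.82 218.06]
 [577.53 220.23]
 [563.28 220.05]
 [549.06 219.86]
 [534.87 222.02]
 [520.71 221.84]
 [506.59 223.99]
 [492.5  223.8 ]
 [478.43 223.61]
 [464.4  225.76]
 [450.4  225.57]
 [436.44 227.71]
 [390.35 365.97]
 [376.27 231.51]
 [362.46 231.32]
 [348.68 231.12]
 [334.95 235.55]
 [321.57 339.  ]]
[3.14 0.   0.4 ] [ 243.87 -575.48  214.67]
```

```bash
cat > to.py <<'E'
import sys; from h import *
# to.py x y z yawdeg : remaining shift in tool axes (units of 60 mm) and turn (units of 5 deg)
s=env.state(); a=[float(v) for v in sys.argv[1:]]
R=lambda r:(lambda cr,sr,cp,sp,cy,sy:np.array([[cy,-sy,0],[sy,cy,0],[0,0,1]])@np.array([[cp,0,sp],[0,1,0],[-sp,0,cp]])@np.array([[1,0,0],[0,cr,-sr],[0,sr,cr]]))(*[f(v) for v in r for f in(np.cos,np.sin)])
d=R(s["tcp_rot"]).T@(np.array(a[:3])-s["eef_pos"])
print("pos",np.round(s["eef_pos"],1),"rot deg",np.round(np.degrees(s["tcp_rot"]),2),"F",np.round(s["ft_force"],1),"open",round(s["opening"],3),"t",round(s["t"],2))
print("shift units",np.round(d/60,3),"turn units",round((np.degrees(s["tcp_rot"][2])-a[3])/5,3))
E
python3 -m inch '[[[0,0,0.2],-0.8,0.58],[[0,0,0.2],-0.8,0.58],[[0,0,0.2],-0.8,0.58],[[0,0,0.2],-0.8,0.58],[[0,0,0.2],-0.8,0.58],[[0,0,0.2],-0.8,0.58],[[0,0,0.2],-0.8,0.58],[[0,0,0.2],-0.8,0.58],[[0,0,0.2],-0.9,0.58],[[0,0,0.2],-0.9,0.58]]'
python3 to.py 492.6 -116.8 25 64.7
```

```text
t: 3.05
eef_pos: [243.9, -575.6, 94.3]
tcp_rot: [3.141, 0.0, 1.119]
ft_force: [-0.0, 1.0, 0.0]
opening: 0.209
grip_force: 0.0
pos [ 243.9 -575.6   94.3] rot deg [1.7999e+02 1.0000e-02 6.4110e+01] F [-0.  1.  0.] open 0.209 t 3.05
shift units [8.689 0.391 1.153] turn units -0.117
```

```bash
python3 -m inch '[[[0.8,0.04,0],-0.12,0.58],[[0.9,0.04,0],0,0.58],[[0.9,0.04,0.1],0,0.58],[[0.9,0.04,0.1],0,0.58],[[0.9,0.04,0.15],0,0.58],[[0.9,0.04,0.15],0,0.58],[[0.9,0.04,0.15],0,0.58],[[0.9,0.04,0.2],0,0.58],[[0.8,0.04,0.2],0,0.58],[[0.79,0.03,0.1],0,0.58]]'
python3 to.py 492.6 -116.8 5 64.7
```

```text
t: 4.3
eef_pos: [490.1, -113.4, 25.2]
tcp_rot: [-3.142, 0.0, 1.127]
ft_force: [0.7, 0.3, 0.5]
opening: 0.209
grip_force: 0.0
pos [ 490.1 -113.4   25.2] rot deg [-1.800e+02  1.000e-02  6.458e+01] F [0.7 0.3 0.5] open 0.209 t 4.3
shift units [-0.033  0.062  0.336] turn units -0.025
```

```bash
python3 -m inch '[[[-0.03,0.06,0.1],0,0.58],[[0,0,0.1],0,0.58],[[0,0,0.07],0,0.58],[[0,0,0.04],0,0.58],[[0,0,0.01],0,0.58],[[0,0,0.01],0,0.58],[[0,0,0.01],0,0.58],[[0,0,0.01],0,0.58],[[0,0,0.01],0,0.58],[[0,0,0],0,0.58]]'
```

```text
t: 5.55
eef_pos: [491.9, -118.1, 4.0]
tcp_rot: [3.142, 0.0, 1.127]
ft_force: [0.1, 0.3, -0.6]
opening: 0.211
grip_force: 0.0
```

```bash
python3 to.py 492.6 -116.8 5 64.7
```

```text
pos [ 491.9 -118.1    4. ] rot deg [180.     0.    64.57] F [ 0.1  0.3 -0.6] open 0.211 t 5.55
shift units [ 0.024  0.002 -0.017] turn units -0.026
```

```bash
python3 -m inch '[[[0,0,0.005],0,0.58],[[0,0,0.005],0,0.58],[[0,0,0.005],0,0.58],[[0,0,0.005],0,0.58],[[0,0,0.005],0,0.58],[[0,0,0],0,0.58],[[0,0,0],0,0.58],[[0,0,0],0,0.58],[[0,0,0],0,0.58],[[0,0,0],0,0.58]]'
```

```text
t: 6.8
eef_pos: [491.9, -118.1, 3.3]
tcp_rot: [3.141, 0.0, 1.127]
ft_force: [-2.4, 1.1, 12.0]
opening: 0.211
grip_force: 6.4
```

```bash
python3 -m inch '[[[0,0,0.005],0,0.58],[[-0.05,0.02,0],-0.5,0.58],[[-0.05,0.02,0],-0.5,0.58],[[-0.08,0.03,0],-0.6,0.58],[[-0.09,0.03,0],-0.7,0.58],[[-0.09,0.02,0],-0.7,0.58],[[-0.09,0.02,0],-0.7,0.58],[[-0.09,0.01,0],-0.7,0.58],[[-0.09,0.01,0],-0.7,0.58],[[-0.05,0,0],0,0.58]]'
cat > c.py <<'E'
from shim import *
import sys
np.set_printoptions(precision=2,suppress=True)
near=np.array([float(v) for v in sys.argv[1:3]])
for n in ("top","scene"):
    p=eyes.read_camera(n)
    try: print(n,fit(p,near))
    except Exception as e: print(n,e)
    d=eyes.spot_point("bench_edge",p); print([(x["score"],atz(p,x["centre"],0)) for x in d[:1]])
    if len(sys.argv)>3: cv2.imwrite(f"pics/{sys.argv[3]}_{n}.png",p["pixels"][:,:,::-1])
E
python3 c.py 490 -160 s1; python3 to.py 492 -239 3 90
```

```text
t: 8.05
eef_pos: [492.5, -160.2, 3.3]
tcp_rot: [3.14, 0.0, 1.573]
ft_force: [0.0, 6.8, 16.4]
opening: 0.209
grip_force: 7.9
top (array([ 527.74, -162.36,  634.38]), np.float64(1.8260037493102323), 0.43)
[]
scene (array([ 494.04, -165.19,  -88.68]), np.float64(3.8702589742001887), 0.6)
[(0.75, array([ 527.2 , -263.37,    0.  ]))]
pos [ 492.5 -160.4    3.3] rot deg [1.7991e+02 4.0000e-02 9.0070e+01] F [-1.   0.4 15.3] open 0.213 t 8.35
shift units [-1.31  -0.01   0.005] turn units 0.013
```

```bash
python3 -m inch '[[[-0.05,0,0],0,0.58],[[-0.12,0,0],0,0.58],[[-0.13,0,0],0,0.58],[[-0.13,0,0],0,0.58],[[-0.13,0,0],0,0.58],[[-0.13,0,0],0,0.58],[[-0.13,0,0],0,0.58],[[-0.12,0,0],0,0.58],[[-0.06,0,0],0,0.58],[[0,0,0],0,0.58]]'
python3 - <<'E'
from h import *
p=eyes.read_camera("top");a=cv2.imread("pics/top0.png")
g=cv2.cvtColor(a,cv2.COLOR_BGR2HSV)[:,:,1].astype(float)
ys=[]
for r in range(110,240,5):
    s=g[r,350:400]; d=np.diff(cv2.GaussianBlur(s[None],(5,1),0)[0]); c=350+np.argmin(d)+0.5
    ys.append(atz(p,[r,c],0)[1])
print("edge top",np.round(ys,1))
q=eyes.read_camera("scene");b=cv2.imread("pics/scene0.png");g=cv2.cvtColor(b,cv2.COLOR_BGR2HSV)[:,:,1].astype(float)
ys=[]
for r in range(185,250,5):
    s=g[r,80:180]; d=np.diff(cv2.GaussianBlur(s[None],(5,1),0)[0]); c=80+np.argmax(d)+0.5
    ys.append(atz(q,[r,c],0)[1])
print("edge scene",np.round(ys,1))
for n,p in(("top",p),("scene",q)):
    a=p["pixels"][:,:,::-1]
    u=proj(p,[492,-240,0]).astype(int); c=a[u[0]-50:u[0]+50,u[1]-66:u[1]+66]; cv2.imwrite(f"pics/s2{n}.png",cv2.resize(c,None,fx=4,fy=4,interpolation=cv2.INTER_CUBIC)); print(n,u)
a,b=[cv2.imread(f"pics/s2{n}.png") for n in("top","scene")];cv2.imwrite("pics/s2.png",cv2.resize(np.vstack([a,b]),None,fx=.75,fy=.75))
E
python3 c.py 492 -234; python3 to.py 492 -239 3 90
```

```text
t: 9.6
eef_pos: [492.5, -220.6, 3.3]
tcp_rot: [3.14, 0.001, 1.572]
ft_force: [-1.7, 1.8, 14.2]
opening: 0.207
grip_force: 7.1
edge top [-258.3 -258.  -257.7 -257.4 -257.1 -256.8 -256.5 -256.3 -256.  -258.2
 -257.9 -257.6 -257.4 -257.1 -256.8 -256.5 -256.2 -258.4 -258.2 -257.9
 -257.6 -257.3 -257.  -256.7 -256.5 -256.2]
edge scene [-259.4 -259.4 -259.4 -259.4 -259.4 -259.4 -259.4 -259.4 -134.  -135.7
 -135.2 -257.3 -259.4]
top [207 365]
scene [189 152]
top (array([ 680.75, -124.7 ,   -2.6 ]), np.float64(11.350085841250547), 0.86)
[]
scene (array([ 493.62, -224.79,  -89.45]), np.float64(3.8542210601109423), 0.72)
[(0.58, array([ 509.19, -263.6 ,    0.  ]))]
pos [ 492.5 -220.5    3.3] rot deg [1.7992e+02 5.0000e-02 9.0070e+01] F [-2.   0.5 12.5] open 0.214 t 10.0
shift units [-0.308 -0.009  0.005] turn units 0.014
```

View pics/s2.png

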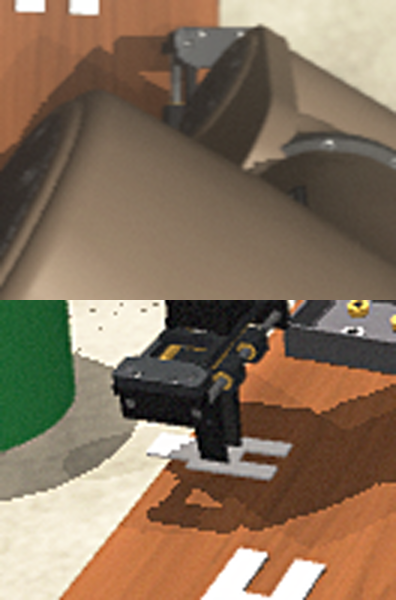

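The scene view shows the tab starting to overhang, with the shim square to the edge. It needs about 17 mm more.

```bash
python3 -m inch '[[[-0.06,0,0],0,0.58],[[-0.08,0,0],0,0.58],[[-0.08,0,0],0,0.58],[[-0.07,0,0],0,0.58],[[0,0,0],0,0.58],[[0,0,-0.02],0,0.58],[[0,0,-0.1],0,0.58],[[0,0,-0.4],0,0.58],[[0,0,-0.6],0,0.2],[[0,0,-0.6],0,0.1]]'
python3 c.py 493 -242 s3; python3 to.py 493 -278 -17 90
python3 - <<'E'
import cv2
a=cv2.imread("pics/s3_scene.png")[140:260,80:240];cv2.imwrite("pics/s3c.png",cv2.resize(a,None,fx=4,fy=4,interpolation=cv2.INTER_CUBIC))
E
```

```text
t: 11.25
eef_pos: [491.9, -237.6, 106.5]
tcp_rot: [-3.141, -0.0, 1.572]
ft_force: [0.5, -0.2, 0.9]
opening: 0.365
grip_force: 0.0
top (array([ 492.31, -241.06,  -88.33]), np.float64(2.5654972696816047), 0.65)
[(0.9, array([ 522.06, -259.91,    0.  ]))]
scene (array([ 494.27, -241.87,  -88.83]), np.float64(1.9958310650418642), 0.77)
[(0.76, array([ 526.37, -253.67,    0.  ]))]
pos [ 491.6 -237.4  104.6] rot deg [-1.7993e+02 -4.0000e-02  9.0060e+01] F [-0.4 -0.2  1.1] open 0.448 t 11.55
shift units [-0.678  0.025  2.026] turn units 0.012
```

View pics/s3c.png

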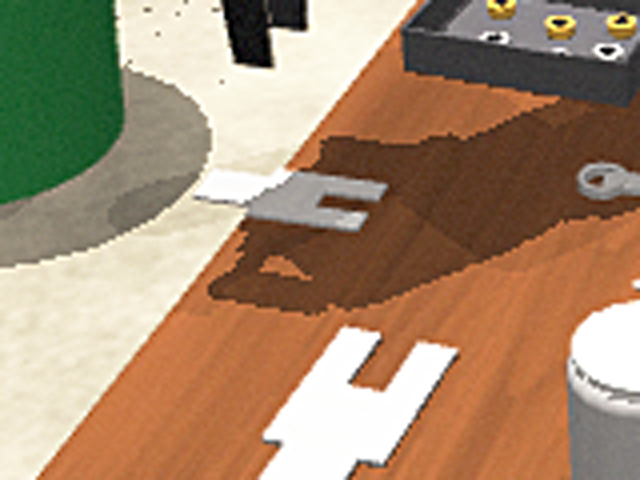

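```bash
python3 - <<'E'
from h import *
p=eyes.read_camera("scene")
for c in([400,62],[628,103],[425,0]): 
    rc=[140+c[1]/4,80+c[0]/4];print(np.round(atz(p,rc,0)),np.round(atz(p,rc,40)))
E
python3 to.py 494 -280 -17.3 91.4
```

```text
[ 321. -236.    0.] [ 385. -207.   40.]
[332. -71.   0.] [395. -52.  40.]
[ 234. -252.    0.] [ 302. -222.   40.]
pos [ 491.6 -237.4  104.4] rot deg [-1.7991e+02 -5.0000e-02  9.0060e+01] F [-0.5  0.1 -0.5] open 0.448 t 11.6
shift units [-0.712  0.042  2.028] turn units -0.268
```

```bash
python3 -m inch '[[[-0.35,0.02,0.1],-0.27,0],[[-0.36,0.02,0.2],0,0],[[0,0,0.3],0,0],[[0,0,0.3],0,0],[[0,0,0.25],0,0],[[0,0,0.2],0,0],[[0,0,0.1],0,0],[[0,0,0],0,0],[[0,0,0],0,0],[[0,0,0],0,0]]'
python3 to.py 494 -280 -17.3 91.4
```

```text
t: 12.85
eef_pos: [495.3, -280.4, 19.0]
tcp_rot: [3.141, 0.001, 1.596]
ft_force: [0.1, -0.6, -0.5]
opening: 0.501
grip_force: 0.0
pos [ 495.3 -280.4   19. ] rot deg [1.7996e+02 4.0000e-02 9.1420e+01] F [ 0.1 -0.6 -0.5] open 0.501 t 12.85
shift units [ 0.007 -0.021  0.604] turn units 0.004
```

```bash
python3 -m inch '[[[0,-0.02,0.1],0,0],[[0,0,0.1],0,0],[[0,0,0.1],0,0],[[0,0,0.1],0,0],[[0,0,0.1],0,0],[[0,0,0.1],0,0],[[0,0,0],0,0],[[0,0,0],0,0.3],[[0,0,0],0,0.5],[[0,0,0],0,1]]'
python3 to.py 494 -280 -17.3 91.4
```

```text
t: 14.1
eef_pos: [493.9, -280.4, -17.4]
tcp_rot: [3.141, 0.0, 1.595]
ft_force: [0.3, -0.1, 0.2]
opening: 0.311
grip_force: 30.0
pos [ 493.9 -280.4  -17.4] rot deg [1.7998e+02 2.0000e-02 9.1410e+01] F [ 0.3 -0.1  0.2] open 0.311 t 14.1
shift units [ 0.006  0.001 -0.001] turn units 0.003
```

```bash
python3 -m inch '[[[0,0,-0.02],0,1],[[0,0,-0.05],0,1],[[0,0,-0.1],0,1],[[0,0,-0.15],0,1],[[0,0,-0.3],0,1],[[0,0,-0.4],0,1],[[0,0,-0.4],0,1],[[0,0,-0.4],0.3,1],[[0,0,-0.3],0.3,1],[[0,0,0],0.3,1]]'
python3 to.py 605 127 100 86.9
```

```text
t: 15.35
eef_pos: [494.3, -280.6, 111.7]
tcp_rot: [3.139, 0.002, 1.516]
ft_force: [0.0, 1.0, -1.1]
opening: 0.308
grip_force: 30.0
pos [ 494.3 -280.6  111.7] rot deg [1.7984e+02 1.1000e-01 8.6850e+01] F [ 0.   1.  -1.1] open 0.308 t 15.35
shift units [6.885 1.468 0.186] turn units -0.009
```

```bash
python3 -m inch '[[[0.3,0,0],0,1],[[0.6,0.1,0],0,1],[[0.8,0.15,0],0,1],[[0.9,0.2,0],0,1],[[0.9,0.2,0],0,1],[[0.9,0.2,0],0,1],[[0.9,0.2,0],0,1],[[0.8,0.2,0],0,1],[[0.5,0.15,0.1],0,1],[[0.28,0.07,0.08],0,1]]'
cat > d.py <<'E'
from h import *
import sys
np.set_printoptions(precision=1,suppress=True)
s=env.state();print("tcp",s["eef_pos"],np.degrees(s["tcp_rot"]),s["ft_force"])
P={n:eyes.read_camera(n) for n in("scene","top")}
T=s["eef_pos"]
for k in "shim shim_seat stud foot_end block_raised".split():
    r={n:eyes.spot_point(k,p) for n,p in P.items()}
    for n in r: print(k,n,[(round(d["score"],2),np.round(d["centre"],1).tolist(), atz(P[n],d["centre"],{"stud":50,"block_raised":50,"foot_end":55}.get(k,T[2]+17.4))) for d in r[n][:4]])
for n,p in P.items():
    u=proj(p,[610,200,60]).astype(int);a=p["pixels"][u[0]-48:u[0]+48,u[1]-64:u[1]+64,::-1];print(n,u)
    cv2.imwrite(f"pics/{n}_{sys.argv[1]}.png",p["pixels"][:,:,::-1])
    P[n]["c"]=cv2.resize(a,None,fx=3,fy=3,interpolation=cv2.INTER_CUBIC)
cv2.imwrite(f"pics/{sys.argv[1]}.png",np.vstack([P["scene"]["c"],P["top"]["c"]]))
E
python3 d.py n1; python3 to.py 605 127 60 86.9
```

```text
t: 16.6
eef_pos: [603.3, 129.4, 97.7]
tcp_rot: [-3.14, 0.0, 1.519]
ft_force: [0.7, -1.1, -1.6]
opening: 0.308
grip_force: 30.0
tcp [603.3 129.4  97.7] [-179.9    0.    87. ] [ 0.7 -1.1 -1.6]
shim scene [(0.89, [243.3, 165.1], array([797.4, -64.6, 115.1])), (0.79, [200.6, 314.9], array([600.9, 170.8, 115.1])), (0.46, [212.6, 255.2], array([669.9,  65.8, 115.1]))]
shim top [(0.83, [136.1, 317.0], array([649.2, -99.7, 115.1])), (0.61, [125.0, 253.6], array([673.8,  42. , 115.1])), (0.56, [191.7, 255.8], array([524.7,  37.3, 115.1])), (0.47, [236.6, 262.3], array([426.3,  23.2, 115.1]))]
shim_seat scene [(0.84, [202.3, 325.1], array([601.5, 191.4, 115.1])), (0.73, [216.2, 256.1], array([680.5,  70.3, 115.1])), (0.65, [239.0, 169.7], array([784.4, -61.4, 115.1]))]
shim_seat top [(0.93, [146.2, 317.3], array([ 626.4, -100. ,  115.1])), (0.8, [186.0, 254.4], array([537.2,  40.3, 115.1])), (0.43, [198.6, 135.6], array([509.3, 300.5, 115.1]))]
stud scene [(0.6, [237.2, 356.2], array([613.8, 261.7,  50. ]))]
stud top [(0.68, [158.1, 159.0], array([608.2, 264.3,  50. ]))]
foot_end scene [(0.75, [230.3, 346.6], array([602.8, 240.7,  55. ])), (0.44, [231.2, 388.7], array([583.9, 324.3,  55. ]))]
foot_end top []
block_raised scene [(0.67, [242.1, 385.6], array([614.3, 320. ,  50. ]))]
block_raised top []
scene [227 326]
top [156 185]
pos [604.2 126.7  99. ] rot deg [179.99   0.    86.88] F [ 0.6  0.5 -1.5] open 0.308 t 17.2
shift units [0.005 0.013 0.65 ] turn units -0.004
```

View pics/n1.png

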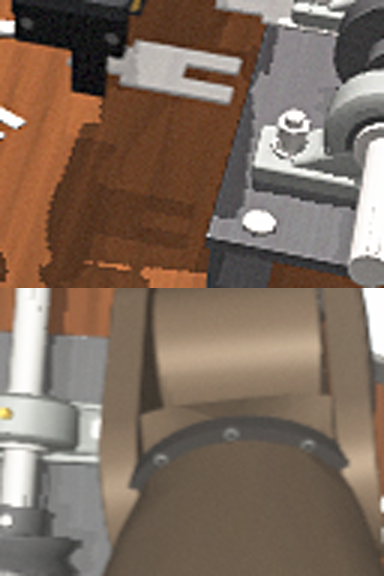

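The shim is held about level and square, 25 mm short of the foot, with its slot visible at scene (205,330). Next I'll pin the stud down more precisely, using the first, unobstructed pictures.

```bash
cat > e.py <<'E'
from shim import *
np.set_printoptions(precision=1,suppress=True)
a=cv2.imread("pics/top0.png")[136:186,120:190];b=cv2.imread("pics/scene0.png")[195:265,325:395]
cv2.imwrite("pics/st.png",np.hstack([cv2.resize(a,(560,400),interpolation=cv2.INTER_CUBIC)[:,180:],cv2.resize(b,(400,400),interpolation=cv2.INTER_CUBIC)]))
from scipy.optimize import least_squares
s=env.state();T=s["eef_pos"];yaw=s["tcp_rot"][2]+np.pi;X=np.array([np.cos(yaw),np.sin(yaw),0]);Y=np.array([-X[1],X[0],0])
p=eyes.read_camera("scene")
exp=proj(p,T+[0,0,17.4]-66*X)
d=min(eyes.cut_out("shim",p),key=lambda d:np.linalg.norm(np.array(d["centre"])-exp))
k=max(cv2.findContours(d["mask"].astype(np.uint8),cv2.RETR_EXTERNAL,cv2.CHAIN_APPROX_NONE)[0],key=cv2.contourArea)[:,0]
print(d["score"],d["centre"],exp)
def pj(q): # q: dX along, dY lateral, dZ, pitch(nose down +)
    out=[]
    for u,v in poly:
        r=u-38.5+q[0]; out.append(proj(p,T+[0,0,17.4+3*0]+X*r*np.cos(q[3])+Y*(v+q[1])+np.array([0,0,q[2]+r*np.sin(q[3])+2]))[::-1])
    return np.array(out,np.float32)
sel=k[k[:,0]>proj(p,T+[0,0,17]-(38.5-10)*X)[1]]
def res(q):
    P=pj([q[0],q[1],0,q[2]]); return np.r_[[cv2.pointPolygonTest(P,(float(u),float(v)),True)-.3 for u,v in sel],q[1]/3,q[2]/.1]
for st in(-.05,0,.05):
    r=least_squares(res,[0,0,st],diff_step=1e-3,x_scale=[1,1,.02]);print(r.x,np.degrees(r.x[2]),r.cost)
for n in("stud","block_raised"):
    for e in eyes.cut_out(n,p)[:2]: print(n,e["score"],e["centre"],e["mask"].sum())
E
python3 e.py
```

```text
0.7 [199.5, 319.7] [203.6 325.3]
[0. 0. 0.] 0.0 27.0305149030509
[0. 0. 0.] 0.0 27.0305149030509
[0. 0. 0.] 0.0 27.0305149030509
stud 0.68 [236.4, 403.2] 2650
block_raised 0.96 [234.2, 402.4] 2570
```

View pics/st.png

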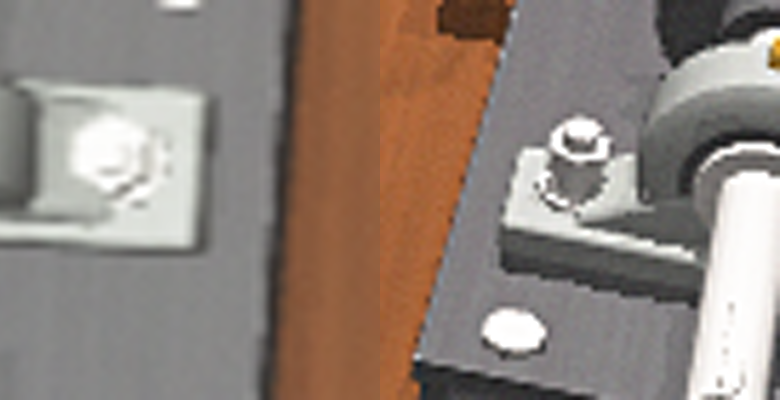

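```bash
cat > f.py <<'E'
from h import *
np.set_printoptions(precision=1,suppress=True)
P={n:eyes.read_camera(n) for n in("top","scene")}
t=lambda x,y:[136+(y+.5)/8-.5,142.5+(x+.5)/8-.5]
s=lambda x,y:[195+(y+.5)/5.714-.5,325+(x-380+.5)/5.714-.5]
w=lambda x,y:[80+(y+.5)/2.5-.5,90+(x+.5)/2.5-.5]
w2=lambda x,y:[150+(y+.5)/2.5-.5,110+(x+.5)/2.5-.5]
T,S=P["top"],P["scene"]
A=atz(T,t(212,90),70);B=atz(T,t(200,248),70);d=A-B;print("top foot end",A,B,(A+B)/2,"len",np.hypot(*d[:2]),"ang",np.degrees(np.arctan2(-d[1],d[0])))
C=atz(S,s(520,150),70);D=atz(S,s(503,225),70);d=C-D;print("scene foot end",C,D,(C+D)/2,np.hypot(*d[:2]),np.degrees(np.arctan2(-d[1],d[0])))
print("stud top scene",atz(S,s(580,130),98)," top nut",atz(T,t(112,155),92),atz(T,t(112,155),98))
for a,b in(((222,115),(198,490)),): 
    A=atz(T,w(*a),50);B=atz(T,w(*b),50);d=A-B;print("edge",A,B,np.degrees(np.arctan2(-d[1],d[0])))
A=atz(T,w(22,102),50);B=atz(T,w(222,115),50);d=B-A;print("far edge ang",np.degrees(np.arctan2(d[0],d[1]))+0,d)
print("scene corner",atz(S,s(417,360),50), atz(S,s(515,5),50))
E
python3 f.py
python3 - <<'E'
import cv2
a=cv2.imread("pics/top0.png"); g=cv2.cvtColor(a,cv2.COLOR_BGR2GRAY)[118:280,80:185]
for l in cv2.createLineSegmentDetector().detect(g)[0][:,0]:
    if abs(l[3]-l[1])>35 and abs(l[0]-l[2])<12: print(l.round(1)+[80,118,80,118])
E
```

```text
top foot end [631.8 238.5  70. ] [585.6 241.3  70. ] [608.7 239.9  70. ] len 46.29744867637483 ang 3.4436415217206826
scene foot end [589.8 242.8  70. ] [633.8 241.2  70. ] [611.8 242.   70. ] 43.98992628721709 -178.0057026743195
stud top scene [610.6 262.3  98. ]  top nut [609.3 262.4  92. ] [608.4 261.2  98. ]
edge [686.2 219.3  50. ] [333.4 236.9  50. ] 2.8616763056951475
far edge ang -176.45951319051542 [ -11.7 -189.7    0. ]
scene corner [687.4 220.2  50. ] [469.3 231.2  50. ]
[170.80000305 229.90000153 178.09999847 126.10000038]
[180.59999847 132.30000019 177.5        178.70000076]
```

```bash
python3 to.py 603.6 140.3 45 86.9; python3 -m inch '[[[0,0.01,0.1],0,1],[[0,0,0.2],0,1],[[0,0,0.2],0,1],[[0,0,0.2],0,1],[[0,0,0.15],0,1],[[0.06,0,0.05],0,1],[[0.08,0,0],0,1],[[0.08,0,0],0,1],[[0,0,0],0,1],[[0,0,0],0,1]]'
python3 to.py 603.6 140.3 34 86.9; python3 d.py n2|grep -v top
python3 - <<'E'
import cv2
a=cv2.imread("pics/scene_n2.png")[185:265,285:385];cv2.imwrite("pics/n2c.png",cv2.resize(a,None,fx=7,fy=7,interpolation=cv2.INTER_CUBIC))
E
```

```text
pos [604.1 127.2  98.8] rot deg [180.     0.    86.91] F [-0.4  0.5 -0.7] open 0.307 t 17.5
shift units [ 0.218 -0.021  0.897] turn units 0.003
t: 18.75
eef_pos: [605.5, 140.4, 45.0]
tcp_rot: [3.141, 0.0, 1.517]
ft_force: [-0.3, -0.0, -1.8]
opening: 0.305
grip_force: 30.0
pos [605.5 140.4  45. ] rot deg [179.98   0.    86.92] F [-0.3 -0.  -1.8] open 0.305 t 18.75
shift units [-0.003 -0.031  0.183] turn units 0.005
tcp [605.5 140.4  45. ] [180.    0.   86.9] [-0.3 -0.  -1.8]
shim scene [(0.81, [242.7, 163.5], array([740.1, -97.9,  62.4])), (0.7, [223.0, 317.6], array([603.5, 180.7,  62.4])), (0.65, [214.6, 250.6], array([610.8,  40.8,  62.4]))]
shim_seat scene [(0.74, [224.2, 327.8], array([602.1, 201.5,  62.4])), (0.6, [239.0, 170.2], array([726.5, -89.8,  62.4])), (0.56, [224.3, 316.3], array([608.4, 178.7,  62.4])), (0.48, [216.5, 257.5], array([613.4,  56.3,  62.4]))]
stud scene [(0.74, [236.3, 358.5], array([609.7, 265.9,  50. ]))]
foot_end scene [(0.78, [227.5, 343.4], array([595.3, 233.4,  55. ])), (0.26, [235.3, 356.8], array([613.7, 262.2,  55. ]))]
block_raised scene [(0.71, [243.6, 387.3], array([618.2, 323.5,  50. ]))]
scene [227 326]
```

View pics/n2c.png

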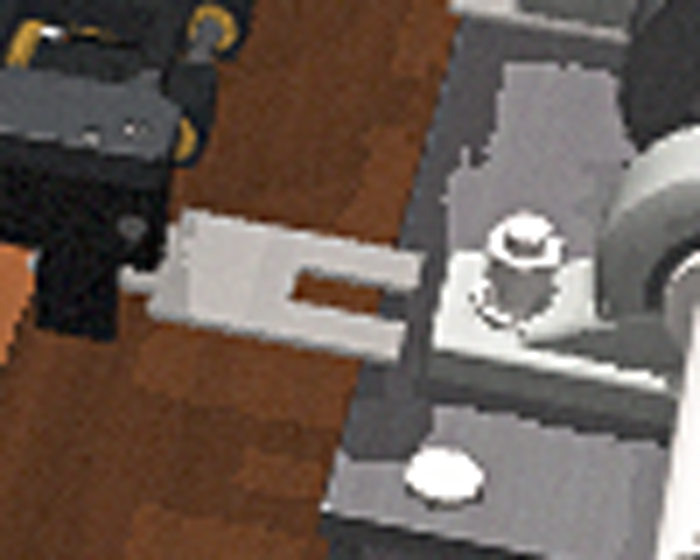

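Run:
```python
from h import *
p=eyes.read_camera("scene");s=env.state();T=s["eef_pos"];yaw=s["tcp_rot"][2]+np.pi;X=np.array([np.cos(yaw),np.sin(yaw),0]);Y=np.array([-X[1],X[0],0])
for pitch in(0,2,4):
    out=[]
    for u,v in((-55,25),(-55,-25),(17,25),(17,-25),(-21,8.5)):
        r=u-38.9;c=np.radians(pitch)
        q=proj(p,T+X*r*np.cos(c)+Y*v+np.array([0,0,20.4+r*np.sin(c)]));out.append(((q[::-1]-[285,185]+.5)*7-.5).round())
    print(pitch,*out)
q=proj(p,[610.3,263,98]);print("stud top",((q[::-1]-[285,185]+.5)*7-.5).round())
for y in(24,-24):
  X=np.array([-.054,-.9985,0]);Y=np.array([.9985,-.054,0])
  q=proj(p,np.array([610.3,263,70])+22*X+y*Y);print("foot corner",((q[::-1]-[285,185]+.5)*7-.5).round())
```

```text
0 [398. 358.] [426. 254.] [149. 309.] [186. 209.] [290. 300.]
2 [397. 367.] [425. 263.] [149. 311.] [186. 211.] [290. 306.]
4 [395. 376.] [423. 272.] [148. 313.] [185. 213.] [289. 311.]
stud top [528. 229.]
foot corner [426. 343.]
foot corner [452. 244.]
```

```bash
python3 -m inch '[[[0,-0.02,0.06],0,1],[[0,0,0.08],0,1],[[0,0,0.05],0,1],[[0,0,0],0,1],[[0.05,0,0],0,1],[[0.05,0,0],0,1],[[0.05,0,0],0,1],[[0.05,0,0],0,1],[[0.05,0,0],0,1],[[0.05,0,0],0,1]]'
python3 to.py 607.4 197.2 33.6 86.9
```

```text
t: 20.65
eef_pos: [605.3, 158.6, 33.4]
tcp_rot: [3.141, 0.0, 1.517]
ft_force: [-0.1, 0.2, 0.1]
opening: 0.31
grip_force: 30.0
pos [605.3 158.6  33.4] rot deg [179.99   0.    86.91] F [-0.1  0.2  0.1] open 0.31 t 20.65
shift units [ 0.645  0.001 -0.003] turn units 0.002
```

```bash
python3 -m inch '[[[0.03,0,0],0,1],[[0.03,0,0],0,1],[[0.03,0,0],0,1],[[0.03,0,0],0,1],[[0.03,0,0],0,1],[[0.03,0,0],0,1],[[0.03,0,0],0,1],[[0.03,0,0],0,1],[[0,0,0],0,1],[[0,0,0],0,1]]'
python3 to.py 607.4 197.2 33.6 86.9
```

```text
t: 21.9
eef_pos: [606.0, 172.7, 33.4]
tcp_rot: [-3.142, 0.0, 1.517]
ft_force: [-0.3, -0.4, -1.5]
opening: 0.306
grip_force: 30.0
pos [606.  172.7  33.4] rot deg [-1.800e+02  1.000e-02  8.692e+01] F [-0.3 -0.4 -1.5] open 0.306 t 21.9
shift units [ 0.408  0.002 -0.004] turn units 0.003
```

```bash
python3 -m inch '[[[0.04,0,0],0,1],[[0.04,0,0],0,1],[[0.04,0,0],0,1],[[0.04,0,0],0,1],[[0.04,0,0],0,1],[[0.04,0,0],0,1],[[0.04,0,0],0,1],[[0.04,0,0],0,1],[[0,0,0],0,1],[[0,0,0],0,1]]'
python3 to.py 607.4 197.2 33.6 86.9
```

```text
t: 23.15
eef_pos: [607.0, 191.9, 33.4]
tcp_rot: [-3.142, 0.0, 1.517]
ft_force: [-0.0, 0.3, -1.4]
opening: 0.304
grip_force: 30.0
pos [607.  191.9  33.4] rot deg [-1.800e+02  1.000e-02  8.692e+01] F [-0.   0.3 -1.4] open 0.304 t 23.15
shift units [ 0.089  0.002 -0.004] turn units 0.003
```

Contact should come in about 5 mm. From here I'll take 0.6 mm steps and watch the force.

```bash
python3 -m inch '[[[0.01,0,0],0,1],[[0.01,0,0],0,1],[[0.01,0,0],0,1],[[0.01,0,0],0,1],[[0.01,0,0],0,1],[[0.01,0,0],0,1],[[0.01,0,0],0,1],[[0,0,0],0,1],[[0,0,0],0,1],[[0,0,0],0,1]]'
python3 to.py 607.4 197.2 33.6 86.9
```

```text
t: 24.4
eef_pos: [607.3, 196.1, 33.4]
tcp_rot: [3.142, 0.0, 1.517]
ft_force: [-1.3, 0.6, -0.9]
opening: 0.307
grip_force: 30.0
pos [607.3 196.1  33.4] rot deg [1.800e+02 1.000e-02 8.691e+01] F [-1.3  0.6 -0.9] open 0.307 t 24.4
shift units [ 0.019  0.001 -0.003] turn units 0.002
```

```bash
python3 -m inch '[[[0.005,0,0],0,1],[[0.005,0,0],0,1],[[0.005,0,0],0,1],[[0.005,0,0],0,1],[[0,0,0],0,1],[[0,0,0],0,1],[[0,0,0],0,1],[[0,0,0],0,1],[[0,0,0],0,1],[[0,0,0],0,1]]'
python3 -m inch '[[[0.005,0,0],0,1],[[0.005,0,0],0,1],[[0.005,0,0],0,1],[[0,0,0],0,1],[[0,0,0],0,1],[[0,0,0],0,1],[[0,0,0],0,1],[[0,0,0],0,1],[[0,0,0],0,1],[[0,0,0],0,1]]'
```

```text
t: 25.65
eef_pos: [607.3, 197.3, 33.4]
tcp_rot: [-3.142, 0.0, 1.517]
ft_force: [-0.2, 0.1, -1.0]
opening: 0.309
grip_force: 30.0
t: 26.9
eef_pos: [607.4, 198.1, 33.4]
tcp_rot: [3.142, 0.0, 1.517]
ft_force: [0.1, -3.3, -1.8]
opening: 0.31
grip_force: 30.0
```

```bash
python3 -m inch '[[[0.005,0,0],0,1],[[0.003,0,0],0,1],[[0,0,0],0,1],[[0,0,0],0,1],[[0,0,0],0,1],[[0,0,0],0,1],[[0,0,0],0,1],[[0,0,0],0,1],[[0,0,0],0,1],[[0,0,0],0,1]]'
python3 d.py n3|grep scene
python3 - <<'E'
import cv2
a=cv2.imread("pics/scene_n3.png")[185:265,300:400];cv2.imwrite("pics/n3c.png",cv2.resize(a,None,fx=7,fy=7,interpolation=cv2.INTER_CUBIC))
E
```

```text
t: 28.15
eef_pos: [607.3, 198.3, 33.4]
tcp_rot: [-3.141, 0.001, 1.517]
ft_force: [-0.1, -6.1, -1.5]
opening: 0.307
grip_force: 30.0
shim scene [(0.63, [216.5, 252.2], array([601.4,  41.8,  50.8])), (0.6, [243.9, 162.0], array([ 731.7, -105.9,   50.8])), (0.5, [231.8, 341.9], array([604.7, 231.8,  50.8])), (0.16, [232.1, 389.9], array([580.8, 327.3,  50.8]))]
shim_seat scene [(0.77, [235.1, 354.2], array([609. , 257.1,  50.8])), (0.75, [218.7, 258.9], array([605.2,  57.3,  50.8])), (0.73, [238.1, 171.1], array([710.7, -95.6,  50.8]))]
stud scene [(0.9, [234.4, 355.2], array([605.3, 258.9,  50. ]))]
foot_end scene [(0.65, [229.9, 344.0], array([602.9, 235.4,  55. ]))]
block_raised scene [(0.96, [242.2, 386.0], array([614.4, 320.8,  50. ]))]
scene [227 326]
```

View pics/n3c.png

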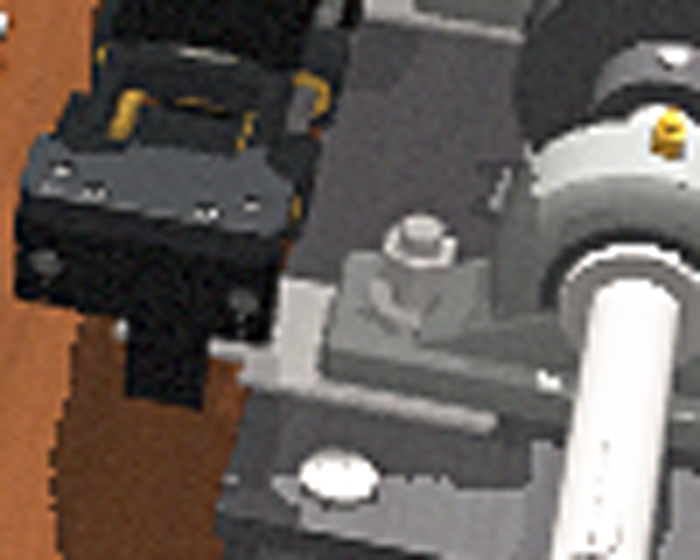

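Resistance has reached 6 N in 0.2 mm of travel, so the stud is at the slot bottom. The picture shows the body under the foot and the tab in the fingers. I'll lower it the last bit onto the plate, then release.

```bash
python3 -m inch '[[[0,0,0.004],0,1],[[0,0,0.004],0,1],[[0,0,0.004],0,1],[[0,0,0.002],0,1],[[0,0,0],0,1],[[0,0,0],0,1],[[0,0,0],0,1],[[0,0,0],0,1],[[0,0,0],0,1],[[0,0,0],0,1]]'
```

```text
t: 30.0
eef_pos: [607.4, 198.3, 32.6]
tcp_rot: [-3.141, 0.001, 1.517]
ft_force: [0.0, -6.1, -0.2]
opening: 0.307
grip_force: 30.0
```

```bash
python3 -m inch '[[[0,0,0.002],0,1],[[0,0,0],0,0.8],[[0,0,0],0,0.5],[[0,0,0],0,0.3],[[0,0,0],0,0.2],[[0,0,0],0,0.1],[[0,0,0],0,0],[[0,0,0],0,0],[[0,0,0],0,0],[[0,0,0],0,0]]'
```

```text
t: 31.25
eef_pos: [607.4, 198.7, 32.4]
tcp_rot: [3.142, 0.0, 1.517]
ft_force: [0.2, -0.3, -0.4]
opening: 0.499
grip_force: 0.0
```

```bash
python3 -m inch '[[[0,0,-0.05],0,0],[[0,0,-0.1],0,0],[[0,0,-0.2],0,0],[[0,0,-0.3],0,0],[[0,0,-0.5],0,0],[[0,0,-0.6],0,0],[[0,0,-0.6],0,0],[[-0.6,0,-0.3],0,0],[[-0.9,0,0],0,0],[[-0.9,0,0],0,0]]'
python3 -m inch '[[[-0.9,0,0],0,0],[[-0.9,0,0],0,0],[[-0.9,0,0],0,0],[[-0.9,0,0],0,0],[[-0.8,0,0],0,0],[[-0.5,0,0],0,0],[[-0.2,0,0],0,0],[[0,0,0],0,0],[[0,0,0],0,0],[[0,0,0],0,0]]'
python3 d.py n4|grep -E "shim|seat|stud"
python3 - <<'E'
import cv2,numpy as np
a=cv2.imread("pics/scene_n4.png")[185:265,300:400];b=cv2.imread("pics/top_n4.png")[116:196,130:230]
cv2.imwrite("pics/n4c.png",cv2.resize(np.hstack([a,b]),None,fx=4,fy=4,interpolation=cv2.INTER_CUBIC))
E
```

```text
t: 32.5
eef_pos: [599.4, 53.7, 193.2]
tcp_rot: [3.14, 0.0, 1.518]
ft_force: [0.4, -1.0, -0.3]
opening: 0.498
grip_force: 0.0
t: 33.75
eef_pos: [583.4, -249.6, 191.7]
tcp_rot: [3.141, 0.0, 1.518]
ft_force: [0.5, -0.1, 0.3]
opening: 0.5
grip_force: 0.0
shim scene [(0.85, [230.9, 345.3], array([802. , 242.3, 209.1])), (0.79, [213.9, 252.1], array([796.5,  93.2, 209.1])), (0.77, [246.4, 164.9], array([904.8,  -9.3, 209.1]))]
shim top [(0.71, [157.5, 171.8], array([586.4, 206.5, 209.1])), (0.58, [132.7, 316.9], array([637.2, -82. , 209.1])), (0.53, [191.0, 255.7], array([520.2,  40.6, 209.1]))]
shim_seat scene [(0.64, [236.6, 356.6], array([811.5, 260.3, 209.1])), (0.57, [234.9, 170.3], array([878.3, -11.9, 209.1])), (0.48, [218.4, 259.6], array([804.9, 107.6, 209.1]))]
shim_seat top [(0.96, [147.0, 313.6], array([608.3, -75. , 209.1])), (0.8, [185.5, 253.6], array([531.1,  44.8, 209.1])), (0.65, [158.3, 158.3], array([584.7, 233.1, 209.1]))]
stud scene [(0.81, [237.4, 354.3], array([615.4, 258. ,  50. ]))]
stud top [(0.79, [159.1, 157.9], array([605.8, 266.9,  50. ]))]
```

View pics/n4c.png

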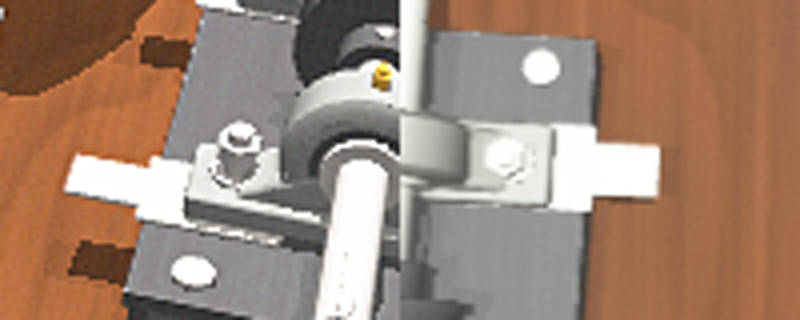

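Both views show the shim straight and home: about 60 mm from foot end to tab end, with the seat point on the stud at top (158,158). I'll hand it in.

```bash
python3 -c "
from cell import env; print(env.job_done())"
```

```text
the job is handed in; nothing more can be done
None
```

The shim lies flat under the raised block's empty foot with the stud at the bottom of the slot, at most about 6 N felt going in, and I handed the job in at about 34 s; no verdict came back.

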